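# Prop up the hood of a marking machine and check its slide

### The arm

A 7-joint arm with a two-finger parallel gripper is mounted at the origin on a cart in front of the work surface, level with it; the furniture and walls round the work are solid. World frame = base frame: x ahead of the robot, y to its left, z up, the work surface at z = 0. Lengths are in mm, angles in rad, forces in N, time in s.
With the tool pointing down it reaches from about 425 to 1025 mm from the base axis. Payload 9.4 kg.
Tool frame: the origin (TCP) lies at the very end of the fingers, on their centre line; the grasp point (between the pads) lies robot.hold_point_z behind it (robot.hold_point_z is the distance from the TCP to the grasp point, in mm); z points along the fingers, y is the line along which they close (so a half turn about z gives the same grasp; the last joint's range is limited). The gripper opens to 93 mm and grips with 3 to 60 N. Pads are 15 mm wide; open, the fingers measure 128 mm over their backs; the gripper's body (75 mm by 188 mm) begins 65 mm behind the grasp point.
Start: joints at [-1.291, 0.599, -0.003, 1.599, 0.002, 0.943, -0.08], TCP at [253.231, 679.337, 218.618] pointing down, gripper open.
Joint ranges: [-2.57, 2.57], [-0.35, 1.97], [-1.29, 1.29], [0.11, 2.56], [-1.05, 4.19], [0.11, 1.86], [-2.63, 2.63]. Speed limits (rad/s): [2.22, 2.22, 3.01, 3.01, 3.14, 3.14, 3.14].

### API

Orientations are given as a rotation vector (axis times angle).
In Python, from workcell import robot, fingers, observe, capture, camera_info, recognise, trace gives the robot as it stands. Calls block until the motion is done:
- robot.movep(position, orientation): joint-space move of the TCP to a pose.
- robot.line_to(position, ori=None, velocity=150, threshold=None): straight line of the TCP; ori=None keeps the orientation; velocity is the mean speed in mm/s. With threshold (N) it stops when the force on the tool has changed by that much, and returns True; else False.
- robot.move_j(angles): joint-space move.
- fingers.let_go() and fingers.clamp(newtons=None): open the fingers fully, or close them until they stop; newtons is the grip in N (None keeps the last).
- robot.wait(seconds).
- robot.solve_ik(position, orientation): joint angles nearest the present ones, or None.
- observe(): the state.
- capture(name): name is "scene" or "top" or "wrist"; returns (picture, depth): 400x640x3 uint8, blue, green, red; 400x640 float32, mm along the optical axis (not along the pixel's ray), 0 where there is no reading.
- camera_info(name): a dict with "fovy" (degrees; the focal length in pixels is half the picture's height over the tangent of half this angle, whatever the lens; pixels are square), "cx", "cy" (the principal point, pixels), "rvec" (rotation vector, rad) and "tvec" (3), from world to camera coordinates, as OpenCV has them; the wrist camera has in their place "mount" (4x4, takes a point from camera to tool coordinates, whose origin is the TCP and whose axes are the flange's). Camera axes: x right, y down, z forward; pixel columns grow to the right and rows downward; lengths in mm; the calibration is good to about 2 mm. A picture is of the moment at which its call begins: read the wrist's pose just before it. camera_info takes no time and is no camera call.
A pose or a line that the arm cannot do raises robot.IKError and nothing moves.
- robot.job_done(): hands the job in; it is judged then, once.
Trained networks look in the newest picture that a camera, given by its name, has taken for a name from the list of things; names that differ only in an ending like _2 or _b are one class to them, and where a whole thing is asked for, a point or a joint stands for the part that bears it (a point fixed in the world has none). Each returns a list of dicts, best first, with "score" (0 to 1); they miss things now and then, are a little off and sometimes report something else, mostly with a low value. They report only what shows in the picture. A call takes as long as a camera call.
- recognise(camera, query): "xy" ([column, row] in pixels, amid what is visible of it).
- trace(camera, query): "pixels" (400x640 bool, what is visible of it) and "xy" ([column, row] in pixels, amid what is visible of it).
The state is a dict: "t": time; "joints": joint angles; "joint_velocities": joint speeds; "tau": joint torques, N m; "tool_pos": TCP position; "tool_rot": TCP orientation; "contact_force": force on the tool from outside, world axes, zero at the start; "torque": the same for the moment, N m; "grip_width": finger opening in mm; "grasp_force": force on a finger pad.
Only numpy, scipy, OpenCV 4.12 (cv2) and the standard library are available. Lean on these libraries where they do the work, as an engineer would, in place of code of your own. Each camera call takes 0.05 s, during which the arm holds its last target. There are 200 camera calls.

### The job

The hood of this bench marking machine has a tired damper: raised and let go, it slowly sinks shut again. Lift the hood by its front handle, swing the prop rod up and seat its tip in the catch under the hood, so that the hood stands on the rod by itself. Then take the carriage by its black grip and stroke it slowly through its full travel to feel for sticky spots, first to its left end stop, then to its right end stop, leave it there, and do not disturb the things lying about.

Things in the scene. Friction and masses are not known exactly. Their poses are not given: they have to be found in the camera images.
- machine: Bench marking machine, fixed: grey plinth 280 mm deep (x) x 340 wide (y), deck 50 mm above the bench, grey housing 118 mm high along the back, white hood with a clear window over the deck; under it a prop rod along the right side and a carriage on a left-right rail. Origin: centre of the underside; x from its front to its back (away from the robot), y to its left, z up.
- hood (a joint): Hood angle in rad: 0 closed, 1.40 stop; its front edge goes up and back about an axis along the machine's y. A damper resists fast motion: lifting at 0.3 rad/s takes about 10 N at the handle. Let go at 1.33 it sinks to 1.05 in some 9 to 14 s, then faster (to 0.1 rad/s) until shut. Standing on the seated rod it reads 1.05.
- hood_hinge (a point): Middle of the hood's hinge axis: machine x +70, y 0, z 118 mm. Hood closed, its top panel is level with this axis and reaches 209 mm forward of it; front and side skirts hang 56 mm down from the panel, the side skirts at y -169 and +169.
- hood_handle (a point): Middle of the hood's handle bar: round steel, 10 mm thick, 120 mm long along y, held at its two ends, 36 mm in front of the front skirt (31 mm clear between). Hood closed: 245 mm in front of and 25 mm below the hinge axis; turns with the hood.
- prop (a joint): Swing angle of the prop rod in rad: 0 lying level in its rest clip with its tip to the back; grows as the tip rises, then comes forward over the pivot (stop at 1.75). Seated under the propped hood it reads 0.67. Its pivot is nearly free: let go, the rod drops back to 0 unless seated.
- prop_pivot (a point): Pivot of the prop rod, axis parallel to the machine's y, at the front right of the deck: machine x -125, y -130, z 80 mm (30 mm above the deck).
- prop_grip (a point): Middle of the black ribbed sleeve on the prop rod, 16 mm thick, 40 mm long, 75 mm from the pivot: the place to take the rod, pinched along the machine's y. The sleeve turns between the fingers as the rod swings and may slip some mm in them.
- prop_tip (a point): Middle of the tip of the prop rod, 178 mm from the pivot: a steel cross pin 10 mm thick and 22 mm long along y. The rod itself is 8 mm thick.
- prop_socket (a point): Seat of the tip's middle in the catch, a steel channel under the hood: 90 mm in front of the hinge axis, 12 mm below the panel, y -130; turns with the hood. From the hinge side the tip slides along the channel, over a 2 mm hump 11.5 mm before the seat, up to a 16 mm end wall. The rod swings up free only while the hood is above 1.10; hold its tip there till the hood sinks on it.
- carriage (a joint): Position of the carriage along the machine's y in m: 0 at its right end stop, 0.14 at its left end stop; slides with about 2 N of friction and stays where it is left.
- carriage_grip (a point): In the black upright grip at the front of the carriage: 14 mm thick along y, 32 mm along x, 40 mm tall; the point lies on its centre line, 10 mm below its top, 96 mm above the bench, at machine x -100. Under the propped hood reach it with the tool tilted forward.
- wrench: Steel combination spanner, 153 mm long, 27 wide, 8 thick, lying flat in front of the machine, to the right, loose, not to be disturbed. Origin under its middle, y along it.
- oil_filter: Spin-on oil filter, white can 68 mm across, 84 mm tall, standing right of the machine, loose, not to be disturbed. Origin: centre of the underside.
- label_roll: Roll of white labels 62 mm across, 40 mm tall, right of the machine, loose, not to be disturbed. Origin: centre of the underside.
- relay_box: Small part carton 40x61x38 mm right of the machine, loose, not to be disturbed. Origin: centre of the underside.

How it is judged:
By the outcome, as a careful person would: the job done as asked, in the order asked, and still so for the second after the job is handed in, with the robot touching nothing.
It also fails if it takes over 72 s, if anything falls off the work surface, if the arm or the gripper's body presses on something with over 40 N, if the wrist force passes 120 N, or if a joint passes its speed limit or range.

## Working session

There is one attempt and no reset: what is moved stays moved. The work goes in short steps, each a Python script; the robot and the scene stay as the last script left them, time stands still between calls to the robot, and variables do not carry over. Pictures are saved under pics/ and viewed, at most 10 in all, crops included, and the job is handed in when it is done.

```bash
mkdir -p pics; ls
cat > h.py <<'E'
import numpy as np, cv2
from scipy.spatial.transform import Rotation as R
from workcell import robot, fingers, observe, capture, camera_info, recognise, trace
def K(ci):
    f=200/np.tan(np.radians(ci["fovy"])/2); return f
def cam(name):
    ci=camera_info(name); f=K(ci)
    if "mount" in ci:
        s=observe(); T=np.eye(4); T[:3,:3]=R.from_rotvec(s["tool_rot"]).as_matrix(); T[:3,3]=s["tool_pos"]
        M=T@np.array(ci["mount"])
    else:
        T=np.eye(4); T[:3,:3]=R.from_rotvec(np.ravel(ci["rvec"])).as_matrix(); T[:3,3]=np.ravel(ci["tvec"]); M=np.linalg.inv(T)
    return M,f,ci["cx"],ci["cy"]
def cloud(name,depth,c=None):
    M,f,cx,cy=c or cam(name); v,u=np.mgrid[:400,:640]
    P=np.stack([(u-cx)/f*depth,(v-cy)/f*depth,depth],-1)
    return P@M[:3,:3].T+M[:3,3]
E
python3 - <<'E'
from h import *
print(robot.hold_point_z, {k:np.round(v,3) for k,v in observe().items()})
for n in ("scene","top"):
    p,d=capture(n); cv2.imwrite(f"pics/{n}0.png",p); X=cloud(n,d); np.save(f"{n}0.npy",X)
    for q in ("machine","hood","hood_handle","hood_hinge","prop_pivot","prop_grip","prop_tip","carriage_grip","wrench","oil_filter","label_roll","relay_box"):
        r=recognise(n,q)[:2]
        for a in r:
            c,w=[int(round(t)) for t in a["xy"]]; print(n,q,round(a["score"],2),(c,w),np.round(X[w,c]))
E
```

```text
pics
18.8 {'t': np.float64(0.0), 'joints': array([-1.291,  0.6  , -0.003,  1.6  ,  0.002,  0.943, -0.08 ]), 'joint_velocities': array([-0.001,  0.003, -0.   ,  0.001, -0.   , -0.002, -0.   ]), 'tau': array([-1.0000e-03, -7.6506e+01,  1.4970e+00, -2.5236e+01, -5.2000e-02,
        1.7000e-02,  0.0000e+00]), 'tool_pos': array([253.103, 678.863, 217.753]), 'tool_rot': array([-5.570e-01, -3.092e+00,  2.000e-03]), 'contact_force': array([-0.89 ,  0.088,  0.243]), 'torque': array([ 0.013, -0.007,  0.027]), 'grasp_force': np.float64(0.0), 'grip_width': np.float64(93.363)}
scene machine 0.86 (292, 160) [573. 184. 120.]
scene hood 0.94 (281, 158) [558. 211. 119.]
scene hood_handle 0.8 (281, 155) [565. 220. 121.]
scene hood_hinge 0.88 (294, 158) [582. 186. 121.]
scene hood_hinge 0.43 (280, 159) [553. 209. 120.]
scene prop_pivot 0.73 (286, 161) [558. 190. 121.]
scene prop_tip 0.66 (279, 159) [551. 210. 120.]
scene wrench 0.86 (299, 317) [ 331. -132.    7.]
scene oil_filter 0.95 (354, 256) [ 492. -131.   76.]
scene label_roll 0.78 (375, 225) [623. -75.  39.]
scene relay_box 0.88 (377, 323) [  59. -518.  780.]
top machine 0.6 (249, 171) [609. 253. 122.]
top hood 0.85 (248, 182) [580. 254. 119.]
top hood_handle 0.6 (247, 182) [579. 257. 120.]
top hood_hinge 0.58 (250, 171) [610. 251. 119.]
top prop_pivot 0.85 (249, 172) [607. 253. 119.]
top wrench 0.66 (381, 277) [ 332. -120.   -3.]
top oil_filter 0.71 (381, 214) [ 506. -108.   82.]
top label_roll 0.55 (364, 178) [623. -67.  -4.]
top relay_box 0.56 (426, 244) [ 429. -242.   35.]
```

View images.

View pics/scene0.png

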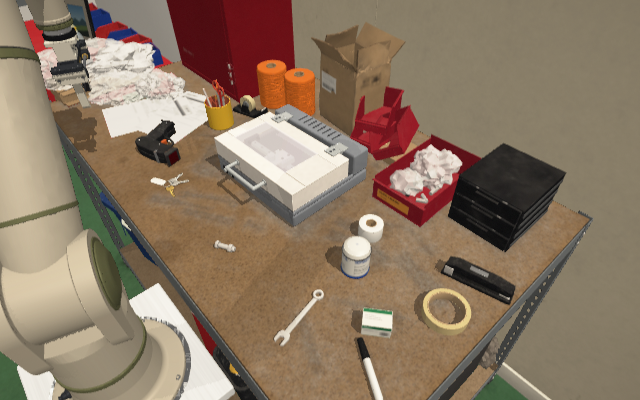

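View pics/top0.png

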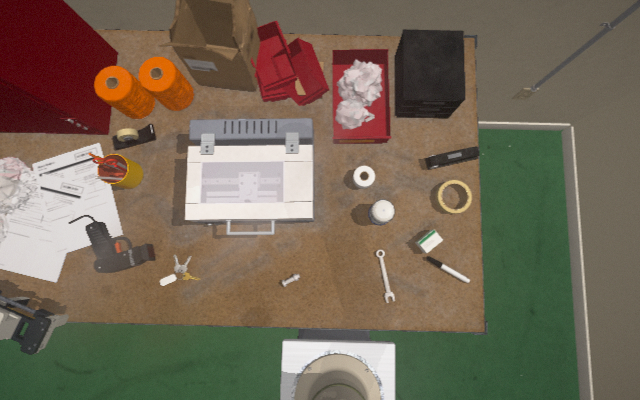

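Run:
```python
from h import *
for n in ("scene","top"):
    X=np.load(n+"0.npy"); m=(abs(X[...,2]-119)<9)&(X[...,0]>380)&(X[...,0]<850)&(X[...,1]>20)&(X[...,1]<480)
    k,l,st,_=cv2.connectedComponentsWithStats(m.astype(np.uint8)); i=1+np.argmax(st[1:,4]); m=l==i
    P=X[m]; print(n,len(P),np.median(P[:,2]),cv2.minAreaRect(P[:,:2].astype(np.float32)), [np.round(np.percentile(P[:,j],[.5,99.5])) for j in (0,1)])
    (c,s,a)=cv2.minAreaRect(P[:,:2].astype(np.float32))
    h=(abs(X[...,2]-96)<8)&(X[...,0]>380)&(X[...,0]<500)&(X[...,1]>150)&(X[...,1]<350)
    H=X[h]; H=H[H[:,0]<np.percentile(P[:,0],1)-10] if len(H) else H
    print(len(H), np.round(np.percentile(H,[2,50,98],axis=0)) if len(H) else 0)
M=[cam(n) for n in("scene","top")]; print([np.round(m[0][:3,3]) for m in M])
```

```text
scene 7240 120.0903660075711 ((619.5988159179688, 255.00955200195312), (281.5342102050781, 344.57373046875), 2.0274300575256348) [array([478., 758.]), array([ 81., 420.])]
193 [[439. 183.  91.]
 [445. 242.  97.]
 [468. 308. 101.]]
top 11976 118.738694510909 ((620.5621948242188, 255.63839721679688), (279.8804016113281, 338.38397216796875), 2.059736490249634) [array([480., 758.]), array([ 86., 422.])]
224 [[441. 185.  92.]
 [447. 244.  96.]
 [470. 312. 101.]]
[array([  59., -518.,  780.]), array([ 399.,   33., 1109.])]
```

```bash
cat >> h.py <<'E'
ORG=np.array([620.,255.3,0]); YAW=.0357
def w(m): return ORG+R.from_euler('z',YAW).apply(m)
def rot(a,close,flip=False,yaw=0):
    """tool z forward and down by a (rad, pi/2 = straight down); close 'y' (machine y) or 'n' (in the xz plane)"""
    d=np.array([np.cos(a),0,-np.sin(a)]); y=np.array([0,1.,0]) if close=='y' else np.array([np.sin(a),0,np.cos(a)])
    if flip: y=-y
    return (R.from_euler('z',YAW+yaw)*R.from_matrix(np.stack([np.cross(y,d),y,d],1))).as_rotvec()
def pose(m,a,close,flip=False,back=0,yaw=0):
    """TCP pose with the grasp point at machine point m, drawn back along the tool by back"""
    o=rot(a,close,flip,yaw); d=R.from_rotvec(o).apply([0,0,1])
    return w(np.asarray(m,float))+d*(robot.hold_point_z-back), o
def handle(t): return np.array([70-245*np.cos(t)-25*np.sin(t),0,118+245*np.sin(t)-25*np.cos(t)])
def sleeve(p): return np.array([-125+75*np.cos(p),-130,80+75*np.sin(p)])
E
python3 - <<'E'
from h import *
r=np.round
for fl in (0,1):
  print("flip",fl)
  for t,a in ((0,.44),(.3,.7),(.6,.9),(.9,1.15),(1.2,1.4),(1.38,1.5)):
    q=robot.solve_ik(*pose(handle(t),a,'n',fl)); print('H',t,a,None if q is None else r(q,2))
  q=robot.solve_ik(*pose(handle(0),.44,'n',fl,90)); print('H pre',None if q is None else r(q,2))
  for a in (.7,.87,1.0):
   for p in (0,.3,.67):
    q=robot.solve_ik(*pose(sleeve(p),a,'y',fl)); print('P',a,p,None if q is None else r(q,2))
   for y in (70,-70):
    q=robot.solve_ik(*pose((-100,y,96),a,'y',fl)); print('C',a,y,None if q is None else r(q,2))
E
```

```text
flip 0
H 0 0.44 None
H 0.3 0.7 None
H 0.6 0.9 [-0.08  0.5  -1.1   2.41  1.61  0.98 -2.35]
H 0.9 1.15 [-1.14  0.27  0.57  2.18  0.21  0.39 -0.76]
H 1.2 1.4 [-0.86  0.35  0.44  1.84 -0.1   0.83 -0.36]
H 1.38 1.5 [-0.76  0.42  0.4   1.67 -0.16  1.02 -0.28]
H pre None
P 0.7 0 None
P 0.7 0.3 None
P 0.7 0.67 None
C 0.7 70 [-0.29  1.06 -1.11  2.42  1.98  1.66 -1.11]
C 0.7 -70 None
P 0.87 0 [ 0.24  0.99 -1.1   2.48  2.16  1.28 -0.8 ]
P 0.87 0.3 [ 0.24  0.92 -1.1   2.48  2.13  1.22 -0.8 ]
P 0.87 0.67 [ 0.24  0.84 -1.1   2.5   2.09  1.16 -0.82]
C 0.87 70 [-0.22  0.96 -1.1   2.35  1.88  1.38 -0.97]
C 0.87 -70 None
P 1.0 0 [ 0.28  0.93 -1.1   2.4   2.01  1.08 -0.65]
P 1.0 0.3 [ 0.29  0.86 -1.1   2.4   1.97  1.02 -0.64]
P 1.0 0.67 [ 0.29  0.79 -1.1   2.41  1.92  0.97 -0.64]
C 1.0 70 [-0.16  0.91 -1.1   2.28  1.77  1.21 -0.83]
C 1.0 -70 [ 0.1   0.87 -1.1   2.45  1.92  1.13 -0.82]
flip 1
H 0 0.44 None
H 0.3 0.7 None
H 0.6 0.9 [-0.92  0.32  0.05  2.46  1.8   0.48  0.6 ]
H 0.9 1.15 [-0.52  0.25 -0.21  2.14  0.67  0.51  1.91]
H 1.2 1.4 [-0.25  0.35 -0.4   1.81  0.3   0.88  2.38]
H 1.38 1.5 [-0.2   0.44 -0.44  1.63  0.25  1.07  2.47]
H pre None
P 0.7 0 None
P 0.7 0.3 None
P 0.7 0.67 None
C 0.7 70 [-0.39  0.96 -0.92  2.42  2.    1.5   1.94]
C 0.7 -70 None
P 0.87 0 [ 0.15  0.9  -0.92  2.49  2.23  1.15  2.22]
P 0.87 0.3 [ 0.04  0.76 -0.73  2.49  2.29  0.99  2.1 ]
P 0.87 0.67 [ 0.03  0.69 -0.73  2.51  2.25  0.94  2.1 ]
C 0.87 70 [-0.54  0.74 -0.55  2.37  1.98  0.96  1.95]
C 0.87 -70 None
P 1.0 0 [-0.04  0.71 -0.55  2.42  2.27  0.72  2.12]
P 1.0 0.3 [-0.04  0.66 -0.55  2.42  2.22  0.67  2.16]
P 1.0 0.67 [-0.05  0.59 -0.55  2.43  2.18  0.63  2.19]
C 1.0 70 [-0.73  0.65 -0.19  2.32  1.96  0.57  1.98]
C 1.0 -70 [-0.23  0.67 -0.55  2.47  2.15  0.76  2.03]
```

```bash
cat >> h.py <<'E'
def gpose(m,b,g,flip=False,back=0):
    """closing axis across the bar in the xz plane, tilted by b; tool turned by g from square towards -y"""
    y=np.array([np.sin(b),0,np.cos(b)]); d=np.cos(g)*np.array([np.cos(b),0,-np.sin(b)])-np.sin(g)*np.array([0,1.,0])
    if flip: y=-y
    o=(R.from_euler('z',YAW)*R.from_matrix(np.stack([np.cross(y,d),y,d],1))).as_rotvec()
    return w(np.asarray(m,float))+R.from_rotvec(o).apply([0,0,1])*(robot.hold_point_z-back), o
E
python3 - <<'E'
from h import *
for fl in (0,1):
  for b in (.3,.5,.6,.7,1.2,1.4,1.5):
    l=[]
    for g in (-1.3,-1.1,-.9,-.7,-.5,0,.5,.7,.9,1.1,1.3):
      q=robot.solve_ik(*gpose(handle(0),b,g,fl))
      if q is not None: l.append((g,np.round(q,2).tolist(), robot.solve_ik(*gpose(handle(0),b,g,fl,80)) is not None))
    print(fl,b,*l,sep='\n   ')
E
```

```text
0
   0.3
   (-1.3, [0.8, 1.63, -1.14, 2.42, 3.92, 0.36, -2.32], False)
   (0.7, [-1.9, 1.55, 1.1, 2.29, 0.19, 0.27, -1.94], True)
   (0.9, [-1.76, 1.38, 0.89, 2.15, 0.48, 0.65, -2.26], True)
   (1.1, [-1.7, 1.4, 0.9, 2.01, 0.31, 0.88, -2.09], True)
   (1.3, [-1.62, 1.44, 0.91, 1.89, 0.21, 1.1, -1.99], True)
0
   0.5
   (-1.3, [0.78, 1.58, -1.14, 2.42, 3.88, 0.34, -2.51], False)
   (0.7, [-1.77, 1.27, 0.89, 2.29, 0.73, 0.38, -2.31], True)
   (0.9, [-1.72, 1.29, 0.88, 2.15, 0.43, 0.63, -2.01], True)
   (1.1, [-1.66, 1.33, 0.87, 2.01, 0.31, 0.88, -1.91], True)
   (1.3, [-1.58, 1.37, 0.86, 1.88, 0.24, 1.11, -1.85], True)
0
   0.6
   (-1.3, [0.78, 1.56, -1.14, 2.41, 3.87, 0.32, -2.63], False)
   (0.7, [-1.73, 1.2, 0.87, 2.28, 0.69, 0.39, -2.17], True)
   (0.9, [-1.69, 1.24, 0.86, 2.14, 0.41, 0.64, -1.9], True)
   (1.1, [-1.63, 1.28, 0.84, 2.01, 0.32, 0.89, -1.83], True)
   (1.3, [-1.56, 1.34, 0.83, 1.88, 0.26, 1.12, -1.77], True)
0
   0.7
   (-1.3, [0.82, 1.64, -1.26, 2.41, 3.31, 0.21, -2.18], False)
   (0.7, [-1.71, 1.17, 0.9, 2.27, 0.53, 0.37, -1.91], True)
   (0.9, [-1.66, 1.19, 0.83, 
[... 4306 characters left out ...]
0.77, 1.34, 1.43], True)
   (1.1, [-0.77, 0.98, -0.36, 1.84, 0.76, 1.56, 1.39], True)
   (1.3, [-0.77, 1.09, -0.38, 1.76, 0.76, 1.76, 1.35], True)
1
   1.5
   (-0.9, [0.51, 1.01, -0.97, 2.36, 4.05, 0.15, -0.93], True)
   (-0.7, [0.45, 0.94, -1.06, 2.36, 2.1, 0.14, 0.86], True)
   (-0.5, [0.35, 0.85, -1.07, 2.34, 1.57, 0.29, 1.25], True)
   (0, [-0.4, 0.58, -0.35, 2.24, 0.68, 0.37, 1.85], True)
   (0.5, [-0.64, 0.71, -0.32, 2.05, 0.72, 0.94, 1.64], True)
   (0.7, [-0.69, 0.79, -0.34, 1.97, 0.73, 1.16, 1.58], True)
   (0.9, [-0.73, 0.89, -0.36, 1.89, 0.73, 1.38, 1.54], True)
   (1.1, [-0.74, 0.99, -0.39, 1.82, 0.74, 1.59, 1.49], True)
   (1.3, [-0.74, 1.1, -0.42, 1.75, 0.75, 1.79, 1.44], True)
```

Run:
```python
from h import *
robot.movep(*gpose(handle(0),.5,.7,1,90))
s=observe(); print(s["t"],np.round(s["joints"],2))
p,o=gpose(handle(0),.5,.7,1,30); print(robot.line_to(p,o))
p,o=gpose(handle(0),.5,.7,1,0); print(robot.line_to(p,o,velocity=60,threshold=12))
s=observe(); print(s["t"],np.round(s["contact_force"],1))
p,_=capture("scene"); cv2.imwrite("pics/a.png",p[80:260,160:400].repeat(3,0).repeat(3,1)[:600,:800])
p,_=capture("wrist"); cv2.imwrite("pics/w.png",p)
```

```text
2.825 [-1.34  0.9  -0.04  2.2   1.04  1.24  0.36]
False
False
4.025 [-0.3  0.4  0.7]
```

View pics/a.png

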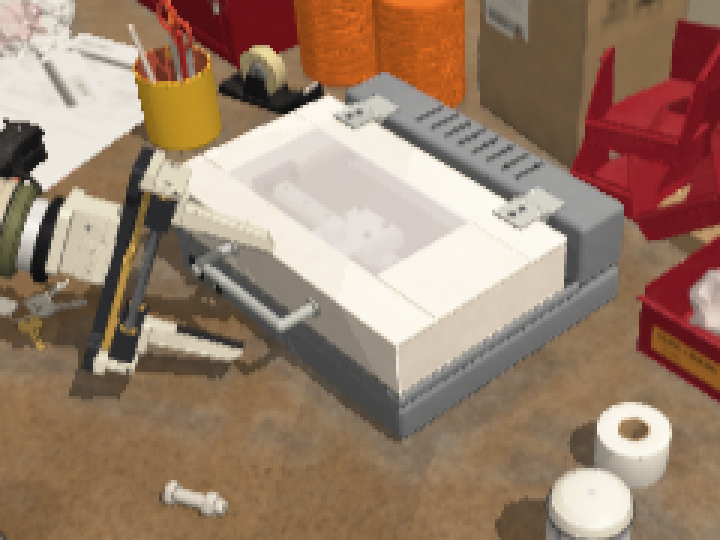

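The picture shows the gripper's fingers straddling the handle bar (bar around 255,290), the upper finger just above the hood's front edge. Clamping and lifting.

Run:
```python
from h import *
fingers.clamp(25); s=observe(); print(s["t"],s["grip_width"],np.round(s["contact_force"],1),np.round(s["tool_pos"]-gpose(handle(0),.5,.7,1)[0],1))
N=9; T=1.385
for i in range(1,N+1):
    t=T*i/N; p,o=gpose(handle(t),.5+.73*t,.7-.4*i/N,1)
    try: robot.line_to(p,o,velocity=75)
    except robot.IKError as e: print("IK",t,e); break
    s=observe(); print(round(t,2),round(s["t"],2),round(s["grip_width"],1),np.round(s["contact_force"],1),np.round(s["tool_pos"]-p,1),np.round(s["joints"],2))
```

```text
5.3917 8.991425909986939 [0.7 0.8 2.6] [ 0.2 -0.   0.4]
0.15 6.03 9.0 [ 3.1 -1.1 -1.9] [ 0.  -0.1 -0. ] [-1.2   0.83 -0.01  2.28  1.21  1.11  0.43]
0.31 6.66 8.9 [-2.2 -0.3 -1.9] [-0.4 -0.2 -0.2] [-1.14  0.7  -0.04  2.28  1.17  1.08  0.64]
0.46 7.29 9.3 [-6.4  0.6 -1.1] [-0.6 -0.1 -0.2] [-1.06  0.58 -0.06  2.24  1.11  1.04  0.89]
0.62 7.92 9.1 [-7.1  1.5  3. ] [-0.9 -0.1 -0.2] [-0.97  0.48 -0.09  2.17  1.01  1.02  1.16]
0.77 8.56 9.1 [-9.5  0.5  4.3] [-1.2 -0.2 -0.2] [-0.86  0.42 -0.12  2.08  0.89  1.01  1.45]
0.92 9.19 9.3 [-8.4  0.9  6.9] [-1.2 -0.1 -0. ] [-0.76  0.39 -0.14  1.97  0.75  1.03  1.72]
1.08 9.82 9.1 [-7.1  1.1  7.8] [-1.   0.1  0.2] [-0.65  0.4  -0.17  1.85  0.61  1.09  1.97]
1.23 10.44 8.8 [-5.1  1.4  7.9] [-0.7  0.2  0.4] [-0.56  0.43 -0.19  1.7   0.49  1.17  2.18]
1.39 11.07 9.5 [-3.   1.5  8.6] [-0.3  0.4  0.5] [-0.48  0.48 -0.21  1.55  0.39  1.28  2.35]
```

Run:
```python
from h import *
mi=lambda X: R.from_euler('z',-YAW).apply(X-ORG)
for n in ("scene","top"):
    p,d=capture(n); X=cloud(n,d); np.save(n+"1.npy",X); cv2.imwrite(f"pics/{n}1.png",p)
    if n=="scene": cv2.imwrite("pics/b.png",cv2.resize(p[60:240,180:420],None,fx=3.3,fy=3.3,interpolation=cv2.INTER_CUBIC))
    for q in ("prop_pivot","prop_grip","prop_tip","carriage_grip","carriage","hood_handle"):
        for a in trace(n,q)[:2]:
            Q=mi(X[a["pixels"]]); print(n,q,round(a["score"],2),np.round(a["xy"]),len(Q),np.round(np.percentile(Q,[5,50,95],axis=0)).tolist())
q=lambda *a: None if robot.solve_ik(*a) is None else np.round(robot.solve_ik(*a),2)
for fl in (0,1):
  for a in (.8,.9,1.0,1.1): print(fl,a,[q(*pose(sleeve(f),a,'y',fl,b)) for f,b in ((0,70),(0,0),(.65,0))])
print(q(*gpose(handle(1.385),1.51,.3,1,90)))
```

```text
scene prop_grip 0.6 [308. 180.] 241 [[-126.0, -140.0, 77.0], [-47.0, -134.0, 84.0], [44.0, -124.0, 89.0]]
scene prop_tip 0.71 [308. 182.] 271 [[-128.0, -140.0, 51.0], [-54.0, -133.0, 83.0], [39.0, -99.0, 90.0]]
scene prop_tip 0.6 [378. 323.] 835 [[-230.0, -532.0, 5.0], [-206.0, -506.0, 37.0], [-179.0, -478.0, 39.0]]
scene carriage_grip 0.75 [273. 163.] 519 [[-114.0, -21.0, 72.0], [-61.0, 1.0, 88.0], [-13.0, 22.0, 106.0]]
scene carriage 0.93 [276. 158.] 465 [[-112.0, -21.0, 74.0], [-59.0, -0.0, 88.0], [-14.0, 20.0, 106.0]]
scene hood_handle 0.87 [298.  97.] 5962 [[-21.0, -171.0, 137.0], [26.0, -18.0, 238.0], [64.0, 166.0, 323.0]]
top prop_pivot 0.85 [260. 175.] 11255 [[-133.0, -162.0, 46.0], [-20.0, -37.0, 58.0], [121.0, 133.0, 321.0]]
top prop_grip 0.51 [299. 186.] 204 [[-124.0, -136.0, 80.0], [-54.0, -131.0, 83.0], [19.0, -125.0, 88.0]]
top prop_tip 0.77 [299. 188.] 209 [[-125.0, -136.0, 80.0], [-55.0, -131.0, 83.0], [20.0, -125.0, 88.0]]
top carriage_grip 0.84 [247. 188.] 660 [[-106.0, -18.0, 79.0], [-47.0, 5.0, 86.0], [-7.0, 32.0, 105.0]]
top carriage_grip 0.4 [428. 242.] 335 [[-2
[... 754 characters left out ...]
  2.33,  1.86,  0.96, -0.5 ]), array([ 0.32,  0.77, -1.1 ,  2.34,  1.76,  0.87, -0.46])]
1 0.8 [None, array([-0.25,  0.79, -0.33,  2.55,  2.57,  1.03,  1.73]), None]
1 0.9 [None, array([-0.17,  0.73, -0.4 ,  2.49,  2.48,  0.84,  1.87]), array([-0.21,  0.61, -0.36,  2.5 ,  2.44,  0.74,  1.88])]
1 1.0 [array([-0.18,  0.53, -0.39,  2.47,  2.27,  0.56,  2.05]), array([-0.08,  0.7 , -0.49,  2.42,  2.31,  0.69,  2.08]), array([-0.13,  0.58, -0.44,  2.43,  2.25,  0.58,  2.1 ])]
1 1.1 [array([-0.22,  0.49, -0.28,  2.39,  2.07,  0.36,  2.28]), array([ 0.04,  0.7 , -0.63,  2.35,  2.04,  0.61,  2.38]), array([-0.11,  0.55, -0.42,  2.37,  2.02,  0.43,  2.36])]
[-0.51  0.45 -0.22  1.41  0.37  1.45  2.38]
```

View pics/b.png

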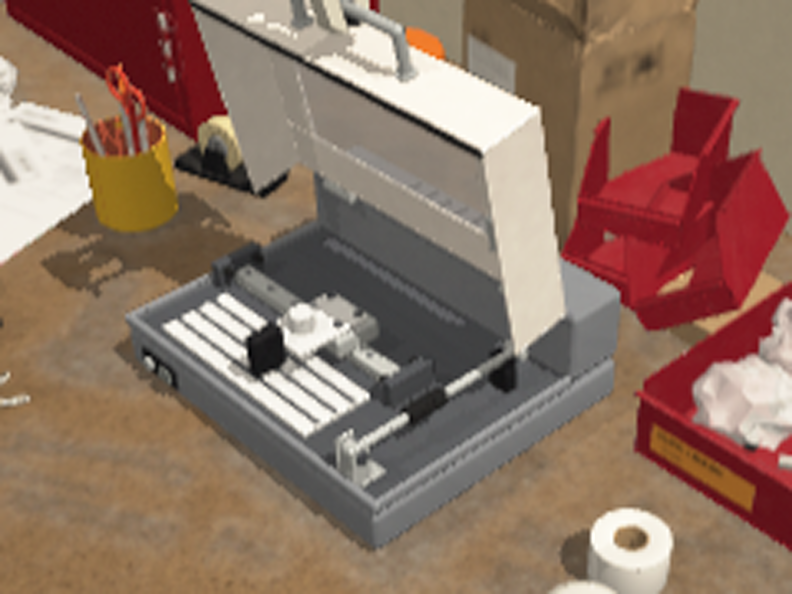

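The hood is open; black sleeve of the rod at (428,402), pivot at (350,450), carriage grip (265,348); the rail's right end block (410,382) sits close to the sleeve, so I check its height and place before pinching.

Run:
```python
from h import *
for n in ("top","scene"):
    Q=R.from_euler('z',-YAW).apply((np.load(n+"1.npy")-ORG).reshape(-1,3)); print(n)
    print("      y:",list(range(-150,-50,8)))
    for x in range(-110,10,8):
        print(x,[int(np.percentile(S[:,2],90)) if len(S:=Q[(abs(Q[:,0]-x)<4)&(abs(Q[:,1]-y)<4)&(Q[:,2]<140)]) else None for y in range(-150,-50,8)])
```

```text
top
      y: [-150, -142, -134, -126, -118, -110, -102, -94, -86, -78, -70, -62, -54]
-110 [49, 54, 83, 82, 51, 51, 50, 52, 52, 52, 50, 57, 54]
-102 [51, 51, 82, 83, 52, 51, 49, 52, 50, 51, 50, 53, 53]
-94 [50, 50, 82, 81, 50, 51, 51, 52, 51, 49, 51, 55, 54]
-86 [51, 50, 83, 83, 50, 50, 50, 50, 50, 52, 55, 56, 55]
-78 [52, 52, 82, 85, 52, 50, 50, 50, 51, 51, 52, 55, 54]
-70 [51, 50, 86, 85, 52, 50, 50, 51, 52, 51, 50, 55, 56]
-62 [52, 61, 89, 88, 50, 50, 52, 49, 50, 49, 52, 54, 56]
-54 [50, 54, 87, 86, 48, 51, 50, 50, 58, 62, 51, 55, 56]
-46 [51, 81, 87, 87, 50, 51, 50, 50, 75, 76, 70, 50, 50]
-38 [49, 53, 87, 88, 52, 50, 53, 51, 74, 76, 72, 53, 52]
-30 [51, 51, 86, 84, 51, 52, 52, 50, 75, 76, 61, 61, 62]
-22 [50, 50, 83, 83, 49, 51, 50, 51, 76, 76, 62, 63, 61]
-14 [50, 49, 83, 83, 50, 50, 51, 51, 78, 80, 68, 50, 50]
-6 [53, 51, 84, 81, 50, 51, 51, 52, 77, 76, 72, 51, 51]
2 [52, 51, 82, 84, 50, 51, 50, 51, 76, 72, 49, 50, 52]
scene
      y: [-150, -142, -134, -126, -118, -110, -102, -94, -86, -78, -70, -62, -54]
-110 [51, 54, 84, None, None, None, None, 50, 52, 52, 55, 57, 55]
-102 [51, 51, 85, 73, None, None, None, None, 53, 50, 55, 56, 57]
-94 [50, 51, 84, 51, 50, 49, None, 53, 51, 50, 57, 56, 56]
-86 [52, 51, 85, 67, 52, 49, 51, 51, 50, 53, 53, 56, 56]
-78 [52, 51, 83, 50, 51, 50, 52, 52, 51, 51, 52, 56, 57]
-70 [50, 80, 87, 84, 52, 51, 51, 51, 52, 51, 56, 56, 56]
-62 [51, 83, 88, 62, 50, 50, 52, 51, 50, 51, 54, 57, 56]
-54 [52, 82, 89, 85, 51, 52, 50, 52, 63, 53, 52, 58, 56]
-46 [51, 86, 87, 87, 50, None, None, 67, 75, 76, 66, 53, 51]
-38 [52, 84, 88, 87, 50, None, None, 73, 77, 74, 73, 51, 51]
-30 [50, 82, 87, 52, 50, 46, None, 71, 76, None, None, 63, 64]
-22 [52, 50, 84, 51, 51, None, None, 73, 76, 75, 63, 63, 63]
-14 [49, 52, 84, 51, 52, None, None, 75, 77, 76, 72, 62, None]
-6 [50, 51, 83, 82, 52, None, None, 73, 75, 76, 71, None, 52]
2 [51, 51, 85, 61, 52, 50, None, 51, 73, 76, None, None, 52]
```

Run:
```python
from h import *
S=lambda p,o: robot.solve_ik(p,o)
pre=[(a,S(*pose((-62,-130,80),a,'y',1,60))) for a in (1.0,1.1,1.2,1.3)]
for a,q in pre: print(a,None if q is None else np.round(q,2))
out=[]
for b in (1.3,1.4,1.5,1.6,1.7):
  for g in np.arange(-1.2,.5,.15):
    q=S(*gpose(handle(1.385),b,g,1)); q2=S(*gpose(handle(1.385),b,g,1,40))
    if q is None or q2 is None: continue
    for a,k in pre:
      if k is not None: out.append((np.abs(np.array(q2)-k).max(),round(b,2),round(g,2),a,np.round(q2,2).tolist()))
out.sort(key=lambda t:t[0])
for o in out[:8]: print(o)
for a in (.9,1,1.1,1.2,1.3):
  print(a,[None if (q:=S(*pose((-125+63*np.cos(f),-130,80+63*np.sin(f)),a,'y',1,-0+(-10.8+0)*-1))) is None else np.round(q,2).tolist() for f in (0,.64)])
```

```text
1.0 [-0.19  0.55 -0.39  2.49  2.3   0.59  2.  ]
1.1 [-0.13  0.52 -0.42  2.41  2.04  0.44  2.31]
1.2 [-0.38  0.49 -0.02  2.34  1.83  0.14  2.54]
1.3 [-0.62  0.51  0.36  2.28 -0.67  0.15 -1.21]
(np.float64(1.1613694523544333), 1.3, np.float64(-0.9), 1.3, [0.34, 0.45, -0.55, 1.92, -1.01, 0.79, -2.38])
(np.float64(1.2032616890607988), 1.5, np.float64(-1.2), 1.3, [0.51, 0.67, -0.73, 1.86, -1.03, 0.95, -2.42])
(np.float64(1.221984033883975), 1.4, np.float64(-1.05), 1.3, [0.49, 0.58, -0.73, 1.88, -0.96, 0.84, -2.44])
(np.float64(1.2385556899052172), 1.3, np.float64(0.45), 1.2, [-0.65, 0.44, -0.14, 1.61, 0.59, 1.29, 2.11])
(np.float64(1.2392023275927382), 1.3, np.float64(-0.75), 1.3, [0.02, 0.35, -0.19, 1.92, -0.99, 0.82, -2.45])
(np.float64(1.248210297315585), 1.4, np.float64(-0.9), 1.3, [0.21, 0.44, -0.37, 1.87, -1.0, 0.92, -2.46])
(np.float64(1.2501524377827684), 1.3, np.float64(-0.6), 1.3, [-0.6, 0.33, 0.55, 1.93, -1.03, 0.92, -2.46])
(np.float64(1.2614812039694112), 1.3, np.float64(-1.05), 1.3, [0.6, 0.62, -0.91, 1.92, -0.92, 0.71, -2.38])
0.9 [[-0.21, 0.71, -0.37, 2.53, 2.49, 0.85, 1.82], [-0.24, 0.6, -0.35, 2.54, 2.45, 0.76, 1.84]]
1 [[-0.12, 0.67, -0.46, 2.46, 2.33, 0.68, 2.02], [-0.16, 0.57, -0.41, 2.47, 2.28, 0.59, 2.05]]
1.1 [[-0.0, 0.66, -0.59, 2.38, 2.06, 0.59, 2.33], [-0.09, 0.55, -0.47, 2.39, 2.02, 0.46, 2.35]]
1.2 [[-0.33, 0.59, -0.08, 2.33, 2.22, 0.21, 2.16], [-0.31, 0.51, -0.12, 2.33, 1.81, 0.19, 2.56]]
1.3 [None, [-0.62, 0.53, 0.35, 2.28, -0.8, 0.13, -1.09]]
```

```bash
cat >> h.py <<'E'
def slerp(o0,o1,f):
    A,B=R.from_rotvec(o0),R.from_rotvec(o1); return (A*R.from_rotvec(f*(A.inv()*B).as_rotvec())).as_rotvec()
def theta():
    _,d=capture("top"); Q=R.from_euler('z',-YAW).apply((cloud("top",d)-ORG).reshape(-1,3))
    out=[]
    for lo,hi in ((75,160),(-160,-75)):
        S=Q[(Q[:,1]>lo)&(Q[:,1]<hi)&(Q[:,0]>-130)&(Q[:,0]<60)&(Q[:,2]>225)&(Q[:,2]<345)]
        if len(S)>40:
            v=np.linalg.svd(S[:,[0,2]]-S[:,[0,2]].mean(0),full_matrices=False)[2][0]; v=v*np.sign(v[0]); out.append(round(float(np.arctan2(v[0],v[1])),3))
    return out
def rod(phi,a=1.1,s=62,back=10.8,**k): return pose((-125+s*np.cos(phi),-130,80+s*np.sin(phi)),a,'y',1,back,**k)
E
cat > swing.py <<'E'
from h import *
st=lambda m: (lambda s: print(m,round(s["t"],2),"w",round(s["grip_width"],1),"F",np.round(s["contact_force"],1)))(observe())
p,o=gpose(handle(1.385),1.3,.45,1); robot.line_to(p,o,velocity=60) if np.linalg.norm(p-observe()["tool_pos"])>15 else robot.movep(p,o)
st("reor"); print(theta())
pr,o1=gpose(handle(1.385),1.3,.45,1,42); P,O=rod(0,back=60)
V=w((-150,-60,300)); OV=slerp(o,O,.7)
assert all(robot.solve_ik(*x) is not None for x in ((pr,o1),(V,OV),(P,O),rod(0),rod(.63,1.05)))
fingers.let_go(); st("open"); robot.line_to(pr,o1,velocity=200)
robot.line_to(V,OV,velocity=150); st("via"); robot.line_to(P,O,velocity=200); st("pre")
hit=robot.line_to(*rod(0),velocity=120,threshold=10); st("down"); print("hit",hit)
fingers.clamp(20); st("clamp"); t=theta(); print(t)
if hit or (t and max(t)<1.12) or observe()["grip_width"]<11: print("ABORT"); raise SystemExit
for f in (.21,.42,.63): robot.line_to(*rod(f,1.1-.05*f/.63),velocity=45)
st("up"); t=theta(); print(t)
p,_=capture("scene"); cv2.imwrite("pics/c.png",cv2.resize(p[60:240,180:420],None,fx=3.3,fy=3.3,interpolation=cv2.INTER_CUBIC))
E
python3 swing.py
```

```text
reor 12.12 w 9.1 F [-3.8 -1.5  4.1]
[1.373]
open 13.54 w 92.9 F [-0.4  0.3  0.1]
via 17.83 w 93.2 F [ 0.1 -1.1  1. ]
pre 19.02 w 93.1 F [0.7 0.3 0.7]
down 19.58 w 93.4 F [-0.   0.8 -1.3]
hit False
clamp 20.77 w 15.6 F [ 0.3 -6.5  1.7]
[1.342, 1.126]
up 22.15 w 14.9 F [ 0.9 -6.3 -1.4]
[1.342, 1.065]
```

View pics/c.png

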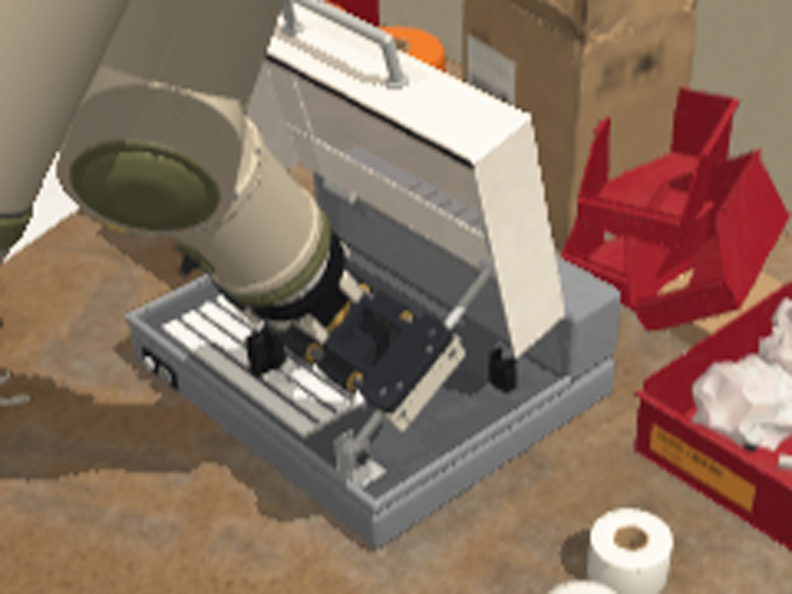

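The rod stands raised in the fingers (sleeve ~400,400, tip under the hood at ~490,270) and the hood is still well above it. Now hold while it sinks.

Run:
```python
from h import *
F0=observe()["contact_force"]
for i in range(13):
    robot.wait(1.0); s=observe(); th=theta()
    print(round(s["t"],1),th,np.round(s["contact_force"],1),round(s["grip_width"],1),np.round(s["tool_pos"],1))
    if np.linalg.norm(s["contact_force"]-F0)>4: break
p,d=capture("scene"); cv2.imwrite("pics/d.png",cv2.resize(p[60:240,180:420],None,fx=3.3,fy=3.3,interpolation=cv2.INTER_CUBIC))
```

```text
23.2 [1.326, 1.073] [ 1.5 -5.8 -2. ] 15.1 [553.8 120.8 109.3]
24.3 [1.316, 1.075] [ 1.2 -6.  -1.8] 15.5 [553.7 120.8 109.3]
25.4 [1.301, 1.069] [ 0.6 -5.6 -2.1] 15.6 [553.7 120.8 109.3]
26.4 [1.292, 1.065] [ 0.6 -6.3 -1.3] 15.6 [553.8 120.8 109.3]
27.4 [1.283, 1.064] [ 1.  -5.8 -1.6] 15.6 [553.8 120.8 109.3]
28.5 [1.413, 1.092] [ 1.  -5.7 -2.3] 15.3 [553.8 120.8 109.3]
29.6 [1.615, 1.118] [ 2.2 -5.  -1.7] 15.2 [553.8 120.8 109.3]
30.6 [1.659, 1.156] [ 1.  -5.2 -1.8] 15.0 [553.7 120.8 109.3]
31.6 [1.916, 1.183] [ 0.8 -5.2 -2. ] 15.3 [553.7 120.8 109.3]
32.7 [1.96, 1.271] [ 2.1 -5.9 -1.1] 15.2 [553.8 120.9 109.3]
33.8 [2.001, 1.356] [ 0.5 -6.3 -1.7] 15.0 [553.8 120.8 109.3]
34.8 [1.977, 1.428] [ 1.6 -6.2 -1.7] 15.4 [553.8 120.8 109.3]
35.9 [1.974, 1.412] [ 0.9 -6.5 -1.1] 15.5 [553.8 120.8 109.3]
```

View pics/d.png

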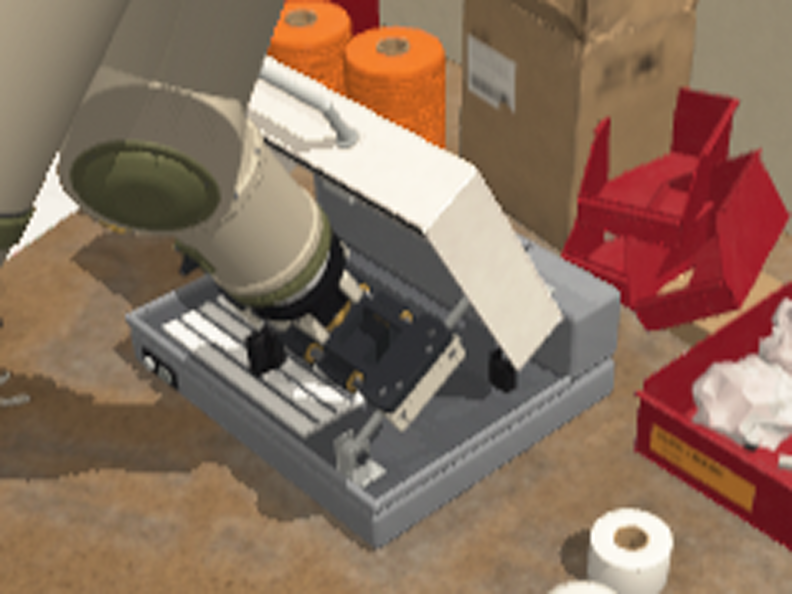

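Run:
```python
from h import *
p,d=capture("top"); X=cloud("top",d); m=p.min(2)>150
Q=R.from_euler('z',-YAW).apply((X-ORG).reshape(-1,3)); S=Q[(Q[:,1]>100)&(Q[:,1]<160)&(Q[:,0]>-130)&(Q[:,0]<60)&(Q[:,2]>140)]
for z in range(150,330,12):
    b=S[abs(S[:,2]-z)<6]
    if len(b): print(z,len(b),np.round(np.percentile(b[:,0],[5,50,95])))
# expected at angle t: top front edge, lower front edge
for t in (1.0,1.05,1.1,1.15,1.2): print(t,np.round([70-209*np.cos(t),118+209*np.sin(t),70-209*np.cos(t)-56*np.sin(t),118+209*np.sin(t)-56*np.cos(t)]))
```

```text
150 36 [53. 55. 58.]
162 25 [44. 48. 49.]
174 25 [38. 42. 44.]
186 31 [32. 36. 38.]
198 32 [26. 27. 31.]
210 26 [21. 22. 22.]
222 31 [12. 16. 17.]
234 40 [ 6.  7. 12.]
246 27 [1. 2. 3.]
258 42 [-8. -4. -2.]
270 98 [-80. -76.  -8.]
282 330 [-74. -63. -16.]
294 330 [-53. -41. -24.]
306 45 [-35. -31. -28.]
1.0 [-43. 294. -90. 264.]
1.05 [-34. 299. -83. 271.]
1.1 [-25. 304. -75. 279.]
1.15 [-15. 309. -66. 286.]
1.2 [ -6. 313. -58. 293.]
```

The hood has come down and stands on the rod at about 1.06 (tip at ~465,310 under it). Push the tip home to the end wall.

Run:
```python
from h import *
for f in (.65,.67,.69,.71):
    h=robot.line_to(*rod(f,1.05),velocity=30,threshold=10); s=observe(); print(f,h,round(s["t"],2),np.round(s["contact_force"],1),np.round(s["tool_pos"]-rod(f,1.05)[0],1))
    if h: break
_,d=capture("top"); Q=R.from_euler('z',-YAW).apply((cloud("top",d)-ORG).reshape(-1,3)); S=Q[(Q[:,1]>100)&(Q[:,1]<160)&(Q[:,0]>-130)&(Q[:,0]<60)&(Q[:,2]>144)&(Q[:,2]<255)]
c=np.polyfit(S[:,2],S[:,0],1); print(np.arctan2(1,-c[0]))
```

```text
0.65 False 36.25 [ 3.8 -5.7 -7. ] [ 0.3 -2.  -0.6]
0.67 False 36.5 [  7.9  -5.4 -13.9] [ 0.6 -2.  -0.9]
0.69 False 36.75 [  8.7  -2.9 -13. ] [ 0.7 -2.  -0.8]
0.71 False 37.0 [ 10.8  -3.5 -15.3] [ 0.9 -2.  -0.9]
1.067207308821939
```

Run:
```python
from h import *
p,d=capture("scene"); Q=R.from_euler('z',-YAW).apply((cloud("scene",d)-ORG).reshape(-1,3))
S=Q[(abs(Q[:,1]+132)<8)&(Q[:,0]>-115)&(Q[:,0]<10)&(Q[:,2]>85)&(Q[:,2]<185)]
S=S[S[:,0].argsort()]; a=np.arctan2(S[:,2]-80,S[:,0]+125); r=np.hypot(S[:,2]-80,S[:,0]+125)
for k in range(20,180,10):
    m=(abs(r-k)<5)
    if m.any(): print(k,m.sum(),np.round(np.percentile(a[m],[10,50,90]),3), np.round(np.median(S[m],axis=0)))
w_,_=capture("wrist"); cv2.imwrite("pics/e.png",w_)
```

```text
20 12 [0.599 0.721 0.858] [-110. -134.   93.]
30 13 [0.567 0.691 0.772] [-102. -133.   98.]
40 2 [0.643 0.65  0.658] [ -96. -133.  102.]
120 5 [0.566 0.584 0.611] [ -23. -134.  147.]
130 12 [0.562 0.585 0.603] [ -17. -133.  151.]
140 13 [0.568 0.591 0.605] [  -9. -132.  158.]
150 3 [0.59  0.597 0.597] [  -3. -133.  162.]
```

View pics/e.png

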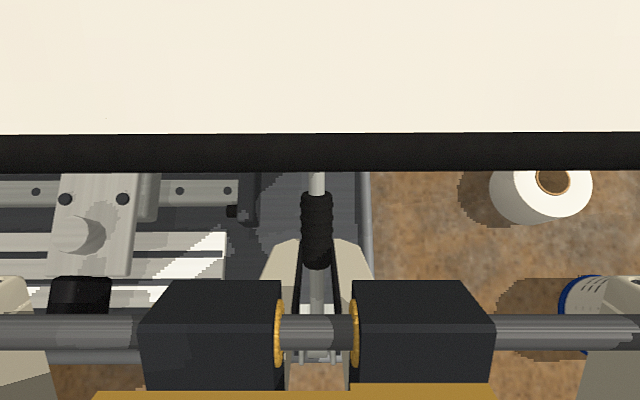

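The rod measures only about 0.59 and the pads have slipped on the sleeve (it peeks out beyond the fingertips at (316,230)): the tip is still before the hump. Re-seat the pads deeper on the sleeve at low grip, then push with a firm grip.

```bash
cat >> h.py <<'E'
def phi():
    _,d=capture("scene"); Q=R.from_euler('z',-YAW).apply((cloud("scene",d)-ORG).reshape(-1,3))
    S=Q[(abs(Q[:,1]+132)<8)&(Q[:,0]>-115)&(Q[:,0]<10)&(Q[:,2]>85)&(Q[:,2]<185)]
    r=np.hypot(S[:,2]-80,S[:,0]+125); m=(r>112)&(r<155)
    return round(float(np.median(np.arctan2(S[m,2]-80,S[m,0]+125))),3),int(m.sum())
E
python3 - <<'E'
from h import *
st=lambda m: (lambda s: print(m,round(s["t"],2),"w",round(s["grip_width"],1),"F",np.round(s["contact_force"],1),phi()))(observe())
fingers.clamp(3); st("loose")
print(robot.line_to(*rod(.585,1.05,75,0),velocity=80,threshold=25)); st("deeper")
fingers.clamp(60); st("firm")
for f in (.62,.65,.68):
    h=robot.line_to(*rod(f,1.05,75,0),velocity=25,threshold=75); st(f)
    if h: print("stop"); break
E
```

```text
loose 37.37 w 16.1 F [ 2.1 -5.6 -2.7] (0.588, 34)
False
deeper 37.85 w 15.6 F [ 2.8 -5.6 -3.1] (0.592, 18)
firm 38.12 w 14.8 F [ 2.5 -5.  -4.3] (0.588, 18)
0.62 38.42 w 14.6 F [  8.3  -4.2 -15.2] (0.606, 21)
0.65 38.73 w 14.4 F [ 2.6 -5.3 -4.6] (0.657, 21)
0.68 39.02 w 14.8 F [ 3.3 -5.9 -5.7] (0.68, 20)
```

Over the hump. Press on to the wall, then release.

Run:
```python
from h import *
st=lambda m: (lambda s: print(m,round(s["t"],2),"w",round(s["grip_width"],1),"F",np.round(s["contact_force"],1),phi()))(observe())
h=robot.line_to(*rod(.70,1.05,75,0),velocity=25,threshold=12); st(h)
fingers.clamp(3); st("loose")
fingers.let_go(); st("open")
robot.line_to(*rod(.68,1.05,75,35),velocity=120); st("off")
_,d=capture("top"); Q=R.from_euler('z',-YAW).apply((cloud("top",d)-ORG).reshape(-1,3)); S=Q[(Q[:,1]>100)&(Q[:,1]<160)&(Q[:,0]>-130)&(Q[:,0]<60)&(Q[:,2]>144)&(Q[:,2]<255)]
print(np.arctan2(1,-np.polyfit(S[:,2],S[:,0],1)[0]))
q=lambda *a: None if (k:=robot.solve_ik(*a)) is None else np.round(k,2).tolist()
print(np.round(observe()["joints"],2))
for a in (.8,.9,1.0,1.1):
  for y in (72,2,-70): print(a,y,q(*pose((-100,y,96),a,'y',1)),q(*pose((-100,y,96),a,'y',1,60)) is not None)
r=trace("top","carriage_grip"); 
p,_=capture("scene")
for a in recognise("scene","carriage_grip")[:2]: print(a)
```

```text
False 39.33 w 14.7 F [ 4.1 -5.  -8.6] (0.691, 17)
loose 39.59 w 15.9 F [ 0.3 -6.1 -0.9] (0.691, 15)
open 40.92 w 93.0 F [-0.4  0.4  0.4] (0.682, 15)
off 41.41 w 93.0 F [ 0.3  0.1 -0.4] (0.687, 9)
1.0454771913228837
[ 0.16  0.57 -0.84  2.4   1.85  0.66  2.51]
0.8 72 [-0.38, 0.88, -0.87, 2.38, 1.95, 1.29, 2.0] True
0.8 2 [-0.28, 0.86, -0.84, 2.49, 2.06, 1.28, 1.95] True
0.8 -70 None False
0.9 72 [-0.31, 0.84, -0.91, 2.34, 1.88, 1.17, 2.13] True
0.9 2 [-0.21, 0.82, -0.88, 2.44, 1.98, 1.14, 2.08] True
0.9 -70 [-0.08, 0.8, -0.86, 2.52, 2.11, 1.11, 2.06] False
1.0 72 [-0.26, 0.81, -0.91, 2.29, 1.78, 1.04, 2.26] True
1.0 2 [-0.15, 0.79, -0.9, 2.38, 1.88, 1.0, 2.23] True
1.0 -70 [-0.02, 0.76, -0.88, 2.46, 2.0, 0.96, 2.21] True
1.1 72 [-0.23, 0.78, -0.89, 2.23, 1.66, 0.91, 2.41] True
1.1 2 [-0.12, 0.75, -0.88, 2.32, 1.75, 0.86, 2.38] True
1.1 -70 [0.01, 0.73, -0.86, 2.4, 1.86, 0.81, 2.38] True
{'xy': [266.1, 165.6], 'score': 0.71}
```

Run:
```python
from h import *
def g(X,lab):
    Q=R.from_euler('z',-YAW).apply((X-ORG).reshape(-1,3))
    S=Q[(Q[:,0]>-118)&(Q[:,0]<-82)&(abs(Q[:,1])<60)&(Q[:,2]>98)&(Q[:,2]<112)]; print(lab,len(S),np.round(np.percentile(S,[5,50,95],axis=0),1).tolist() if len(S) else 0)
g(np.load("top1.npy"),"top1"); g(np.load("scene1.npy"),"scene1")
for n in ("top","scene"):
    p,d=capture(n); g(cloud(n,d),n+" now")
```

```text
top1 56 [[-113.6, 2.2, 100.0], [-100.6, 7.5, 104.4], [-87.1, 13.2, 107.5]]
scene1 61 [[-115.3, -0.7, 99.1], [-103.4, 4.0, 104.2], [-86.8, 13.1, 108.0]]
top now 57 [[-113.8, 2.2, 100.5], [-100.7, 7.6, 104.2], [-87.1, 13.2, 107.1]]
scene now 58 [[-115.0, -0.8, 99.4], [-101.0, 4.1, 104.1], [-85.7, 12.7, 107.6]]
```

Run:
```python
from h import *
mi=lambda X: R.from_euler('z',-YAW).apply(X-ORG)
st=lambda m: (lambda s: print(m,round(s["t"],2),"w",round(s["grip_width"],1),"F",np.round(s["contact_force"],1),"tcp",np.round(mi(s["tool_pos"]),1)))(observe())
C=lambda y,b=0: pose((-100,y,96),1.0,'y',1,b)
assert all(robot.solve_ik(*C(y)) is not None for y in (95,-95))
robot.line_to(*rod(.68,1.05,75,70),velocity=150)
robot.line_to(*C(6.5,55),velocity=120); st("pre")
print(robot.line_to(*C(6.5),velocity=100,threshold=10)); st("at")
fingers.clamp(15); st("clamp")
print(robot.line_to(*C(95),velocity=28,threshold=14)); st("left")
```

```text
pre 43.51 w 92.8 F [-0.9 -0.  -0.6] tcp [-119.4    5.7  126.5]
False
at 44.21 w 93.2 F [-0.5  0.7  0.2] tcp [-90.1   6.4  80.3]
clamp 45.41 w 13.9 F [-5.7 -1.1 -0.4] tcp [-90.8   6.2  79.7]
False
left 48.72 w 13.9 F [-6.2 -2.1  1. ] tcp [-91.   94.5  79.7]
```

Run:
```python
from h import *
mi=lambda X: R.from_euler('z',-YAW).apply(X-ORG)
C=lambda y,b=0: pose((-100,y,96),1.0,'y',1,b)
print(robot.line_to(*C(125),velocity=28,threshold=14)); s=observe()
print(round(s["t"],2),round(s["grip_width"],1),np.round(s["contact_force"],1),np.round(mi(s["tool_pos"]),1))
p,d=capture("scene"); cv2.imwrite("pics/f.png",cv2.resize(p[60:240,180:420],None,fx=3.3,fy=3.3,interpolation=cv2.INTER_CUBIC))
```

```text
True
49.27 14.2 [-1.9 -1.6  4.8] [-91.1 102.8  79.6]
```

View pics/f.png

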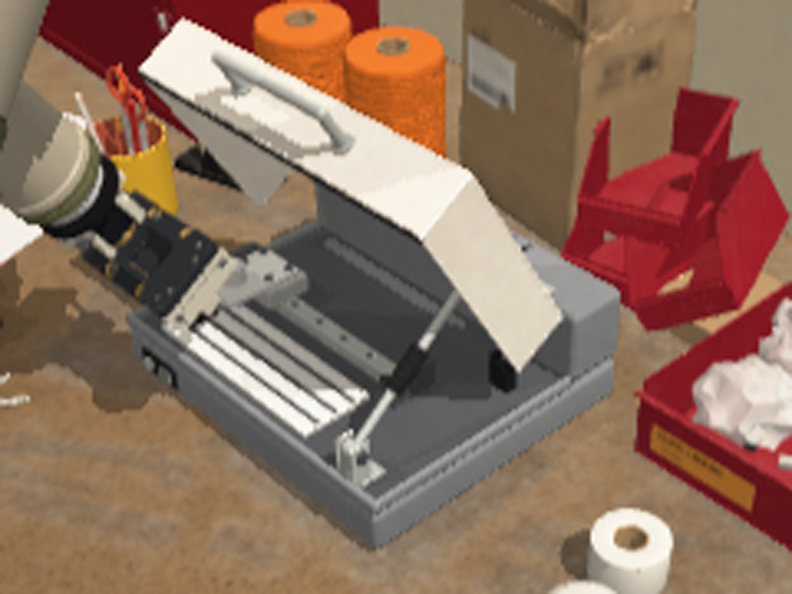

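The hood stands on the rod (sleeve 408,368), and the carriage is at the left end of the rail. I press once more to confirm the stop, then stroke right.

Run:
```python
from h import *
mi=lambda X: R.from_euler('z',-YAW).apply(X-ORG)
C=lambda y,b=0: pose((-100,y,96),1.0,'y',1,b)
st=lambda m: (lambda s: print(m,round(s["t"],2),"w",round(s["grip_width"],1),"F",np.round(s["contact_force"],1),"tcp",np.round(mi(s["tool_pos"]),1)))(observe())
print(robot.line_to(*C(115),velocity=25,threshold=18)); st("left")
print(robot.line_to(*C(-30),velocity=32,threshold=16)); st("right1")
print(robot.line_to(*C(-60),velocity=28,threshold=18)); st("right2")
```

```text
True
left 49.62 w 14.0 F [-1.  -3.3  6.2] tcp [-91.1 102.7  79.6]
False
right1 53.92 w 13.9 F [-6.1  1.8  2.5] tcp [-90.8 -30.7  79.5]
True
right2 54.47 w 13.9 F [-0.6  1.2  1.7] tcp [-90.8 -37.1  79.5]
```

Run:
```python
from h import *
mi=lambda X: R.from_euler('z',-YAW).apply(X-ORG)
C=lambda y,b=0: pose((-100,y,96),1.0,'y',1,b)
st=lambda m: (lambda s: print(m,round(s["t"],2),"w",round(s["grip_width"],1),"F",np.round(s["contact_force"],1),"tcp",np.round(mi(s["tool_pos"]),1)))(observe())
print(robot.line_to(*C(-44),velocity=25,threshold=18)); st("press")
fingers.let_go(); st("open")
robot.line_to(*C(-37,85),velocity=120); st("off")
for n in ("scene","top"):
    p,d=capture(n); Q=R.from_euler('z',-YAW).apply((cloud(n,d)-ORG).reshape(-1,3))
    S=Q[(Q[:,0]>-118)&(Q[:,0]<-82)&(abs(Q[:,1]+37)<30)&(Q[:,2]>98)&(Q[:,2]<112)]; print(n,np.round(np.percentile(S,[5,50,95],axis=0),1).tolist() if len(S) else 0)
    if n=="scene": cv2.imwrite("pics/g.png",p)
S=Q[(Q[:,1]>100)&(Q[:,1]<160)&(Q[:,0]>-130)&(Q[:,0]<60)&(Q[:,2]>144)&(Q[:,2]<255)]
print(np.arctan2(1,-np.polyfit(S[:,2],S[:,0],1)[0]), phi())
```

```text
True
press 54.74 w 13.8 F [-0.1  1.2  2. ] tcp [-90.8 -37.1  79.5]
open 56.05 w 92.8 F [-0.1 -0.8  0.5] tcp [-91.1 -36.3  79.6]
off 56.91 w 93.0 F [-0.5  0.   1.2] tcp [-135.6  -37.1  151.6]
scene [[-114.9, -44.7, 98.5], [-98.0, -41.8, 103.1], [-86.2, -36.0, 106.5]]
top [[-113.8, -42.8, 99.8], [-99.5, -35.9, 104.4], [-85.3, -29.8, 108.0]]
1.044167855144497 (0.692, 41)
```

View pics/g.png

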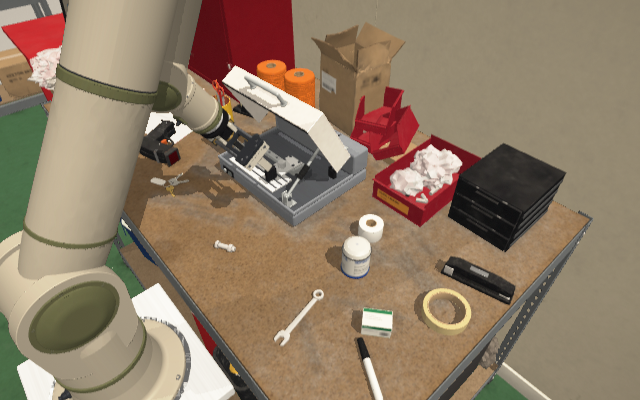

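The hood stands on the rod (around 305,165), the carriage is at its right stop, the gripper (~235,145) is clear, and the wrench (299,317), filter (355,257), roll (371,227) and carton (377,321) are where they were.

```bash
python3 -c "
from h import *
print(robot.job_done(), observe()['t'])"
```

```text
the job is handed in; nothing more can be done
the job is handed in; nothing more can be done
```

The job is handed in at about 57 s: the hood stands on the seated prop rod, the carriage went to its left stop and then its right stop and was left there, and the spanner, filter, label roll and carton look untouched in the final picture.

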